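# Lower the ratchet hold-down arm onto the jar

## Robot

A 6-joint arm with a two-finger parallel gripper is mounted at the origin on a cart in front of the work surface, level with it; the furniture and walls round the work are solid. World frame = base frame: x ahead of the robot, y to its left, z up, the work surface at z = 0. Lengths are in mm, angles in rad, forces in N, time in s.
With the tool pointing down it reaches from about 300 to 950 mm from the base axis. Payload 3.1 kg.
Tool frame: the origin (TCP) lies midway between the tips of the shut fingers; the grasp point (between the pads) lies 19 mm behind it; z points along the fingers, y is the line along which they close (so a half turn about z gives the same grasp; the last joint's range is limited). The gripper opens to 85 mm and grips with 20 to 120 N. Pads are 22 mm wide; open, the fingers measure 114 mm over their backs; the gripper's body (76 mm by 85 mm) begins 54 mm behind the grasp point. The pads swing forward as they close: fully open they stand 13 mm farther back than shut.
Start: joints at [-1.417, 0.308, 1.634, -0, 1.2, -0.07], TCP at [138.682, -609.425, 231.272] pointing down, gripper open.
Joint ranges: [-3.06, 3.06], [-0.79, 1.96], [0.05, 2.63], [-1.19, 4.34], [0.05, 2.64], [-2.94, 2.94]. Speed limits (rad/s): [2.79, 2.79, 3.14, 3.14, 3.14, 3.14].

## Interface

Orientations are given as a unit quaternion [x, y, z, w].
In Python, from rig import arm gives the robot as it stands.
- The arm moves only by the tool play_rows, never from a script. Its arguments are lists of equal length, an entry for each row: "slide": the shift along the tool's x, y, z in mm, a list of three; "spin": the turn about the tool's z in degrees. A call has 1 to 12 rows; each row is the pose to reach, as a shift and turn from the pose commanded when the call began, along the tool's axes at that moment; what a row does not reach only later rows make up. A row lasts 1/8 s, in which the tool goes at most 62.5 mm and 10.7 degrees, less where a joint would pass 70% of its speed; a pose out of reach is approached as far as the arm can. A call with a gripper value outside its range is refused whole. "hand" is the closure, from 0 (fully open) to 1 (shut), set as the call begins (left out, the last holds). The fingers move at their own pace and stop on an object; "squeeze" is the grip in N (left out, the last holds). Time passes only in rows, so rows that repeat a pose let the fingers close. It gives the time, the measured TCP pose, the force, the opening and the grip force at its end, in the units of the state.
- arm.read_state(): the state, without advancing time (a new reading comes with each control period).
- arm.grab_frame(name): name is "side" or "top"; returns a dict with "image" (480x640x3 uint8, blue, green, red), "z_map" (480x640 float32, mm along the optical axis (not along the pixel's ray), 0 where there is no reading), "fx", "fy", "cx", "cy" (pixels), "pose" (4x4, takes a point from camera to world coordinates). Camera axes: x right, y up, looking along -z (the intrinsics and any distortion apply to the point x, -y, -z); pixel columns grow to the right and rows downward; lengths in mm; the calibration is good to about 2 mm. A picture is of the moment at which its call begins.
- arm.job_done(): hands the job in; it is judged then, once.
The state is a dict: "t": time; "qpos": joint angles; "dq": joint speeds; "effort": joint torques, N m; "eef_pos": TCP position; "ee_rot": TCP orientation; "force": force on the tool from outside, world axes, zero at the start; "moment": the same for the moment, N m; "opening": opening from 0.0 (shut) to 1.0 (fully open); "finger_force": force on a finger pad.
Only numpy, scipy, OpenCV 4.12 (cv2) and the standard library are available. Lean on these libraries where they do the work, as an engineer would, in place of code of your own. Each camera call takes 0.05 s, during which the arm holds its last target. There are 200 camera calls.

## Task

The jar in the hold-down stand is to be held by the stand's arm. With the fingertips, press the black thumb tab at the rear of the stand down to swing the ratchet pawl free of the teeth, and only then push the arm's rubber grip down until its pad rests on the jar's cap. Do not force the arm while the pawl still holds it; nothing is to be picked up, and the jar and the other things stay standing where they are.

Things in the scene. Friction and masses are not known exactly. Their poses are not given: they have to be found in the camera images.
- stand: Ratchet hold-down stand, fixed: grey base 156 x 80 x 14 mm (x -70 to +86 mm), two aluminium cheeks (34 mm across, 43 over the pins; 166 mm high, 114 behind the arm hinge) with steel arm and pawl. Origin: on the worktop under its middle; z up, -x the front, where the arm reaches, +x the rear, where the pawl's tab sticks out. Arm and pawl swing in the plane y = 0.
- holddown_arm (a joint): Angle of the steel arm about its hinge (rad). About 0 (-0.05 to 0.05) at the start: the arm stands raised 0.85 rad above level, held by the pawl in its teeth, which stops it between about -0.07 and 0.1. Grows as the arm is pushed down; at 0.85 the arm is level and its rubber pad bears on the jar's cap. Stiff hinge: the arm stays where it is left; 4 to 6 N at the grip moves it once the pawl is free.
- lever_grip (a point): Top of the black rubber grip at the arm's free end, 20 mm from its end. The grip is a round bar of 22 mm diameter, 42 mm long, along the arm; this point lies 120 mm from the arm hinge along the arm and 11 mm above the arm's centre line. Raised, it is about 0.24 m above the worktop and 71 mm in front of the hinge; with the arm level about 0.158 m above and 120 mm in front.
- lever_hinge (a point): Centre of the arm's hinge, 147 mm above the worktop; the hinge line runs along the stand's y. Axes as the stand's.
- pad_face (a point): Centre of the underside of the rubber pad (30 mm diameter, 8 mm thick) below the arm, 58 mm from the arm hinge.
- pawl (a joint): Angle of the ratchet pawl about its hinge (rad). 0 at the start: its nose stands in the arm's teeth and locks the arm. Grows as the tab is pressed down, to a stop at 0.36; from 0.2 up the nose is clear of the teeth. The pawl is stiff and stays where it is left: about 2 N at the tab moves it.
- pawl_tab (a point): Middle of the top of the pawl's flat black thumb tab (30 mm along the stand's x, 24 mm across, 7 mm thick) at the rear of the stand, about 130 mm above the worktop, 48 mm behind the pawl hinge and 33 mm above it. Pressed fully down it sinks 19 mm and moves 9 mm to the rear. Its front edge is 16 mm behind the pawl's upright, which reaches 23 mm above the tab.
- pawl_hinge (a point): Centre of the pawl's hinge, 29 mm behind the arm hinge and 50 mm below it; hinge line along the stand's y.
- jar: White reagent jar with ribbed red screw cap, 56 mm wide, 122 mm tall, standing loose in a 4 mm deep round recess of the stand's base (its foot 10 mm above the worktop), under the arm's pad. Origin: centre of its underside, z up.
- beaker: Bystander: small clear glass beaker, 47 mm wide, 59 mm tall, beside the stand. Origin: centre of its underside.
- vial: Bystander: white sample vial with black screw cap, 21 mm wide, 57 mm tall, beside the stand. Origin: centre of its underside.
- stopper: Bystander: cream rubber stopper, 29 mm wide, 26 mm tall, beside the stand. Origin: centre of its underside.
- dropper_bottle: Bystander: brown dropper bottle with black teat, 33 mm wide, 102 mm tall, at the front of the worktop. Origin: centre of its underside.
- timer: Bystander: white lab timer lying on its back, 70 x 64 x 16 mm, at the front of the worktop to the right. Origin: centre of its underside.
- tape: Bystander: roll of cream tape lying flat, 78 mm wide, 19 mm tall, on the left. Origin: centre of its underside.
Things that resemble listed ones, but are neither listed nor needed, are in the scene too. What is shaped like the jar but blue is not meant.

How it is judged:
By the outcome, as a careful person would: the job done as asked, in the order asked, and still so for the second after the job is handed in, with the robot touching nothing.
It also fails if it takes over 61 s, if anything falls off the work surface, if the arm or the gripper's body presses on something with over 40 N, if the wrist force passes 120 N, or if a joint passes its speed limit or range.

## Working session

There is one attempt and no reset: what is moved stays moved. The work goes in short steps, Python scripts to look and compute and a tool call to move; the robot and the scene stay as the last step left them, time stands still between calls to the robot, and variables do not carry over. Pictures are saved under pics/ and viewed, at most 10 in all, crops included, and the job is handed in when it is done.

Besides the shell and the picture viewer there is one more tool, called as a command line: name --pt "numbers of a row" for each row, then --argument value for the rest. play_rows: Moves the arm, as the interface text tells. Its arguments: {"type":"object","properties":{"slide":{"type":"array"},"spin":{"type":"array"},"hand":{"type":"number"},"squeeze":{"type":"number"}},"required":["slide","spin"]}

```bash
mkdir -p pics; cat > h.py <<'E'
import numpy as np,cv2,pickle
from rig import arm
def grab(n,tag):
    f=arm.grab_frame(n); cv2.imwrite(f'pics/{tag}.png',f['image']); pickle.dump(f,open(f'{tag}.pkl','wb')); return f
def load(tag): return pickle.load(open(f'{tag}.pkl','rb'))
def pt(f,u,v,z=None):
    z=f['z_map'][int(v),int(u)] if z is None else z
    p=np.array([(u-f['cx'])/f['fx']*z,-(v-f['cy'])/f['fy']*z,-z,1]); return (f['pose']@p)[:3]
def proj(f,p):
    c=np.linalg.inv(f['pose'])@np.append(p,1); return f['cx']+f['fx']*c[0]/-c[2], f['cy']-f['fy']*c[1]/-c[2]
E
python3 - <<'E'
from h import *
for n in('side','top'):
    f=grab(n,n+'0'); print({k:(v.round(2).tolist() if k=='pose' else v) for k,v in f.items() if k not in('image','z_map')})
print(arm.read_state())
E
```

```text
{'fx': 607.7134794339789, 'fy': 607.7134794339789, 'cx': 327.18940854343424, 'cy': 229.0278888619419, 'pose': [[-0.83, 0.2, -0.52, -292.93], [-0.56, -0.28, 0.78, 1290.61], [0.01, 0.94, 0.35, 658.15], [0.0, 0.0, 0.0, 1.0]]}
{'fx': 433.06579318398093, 'fy': 433.06579318398093, 'cx': 320.84980874924736, 'cy': 244.3059193666132, 'pose': [[0.02, 0.99, -0.16, 261.45], [-1.0, 0.01, -0.02, 199.82], [-0.02, 0.16, 0.99, 1189.23], [0.0, 0.0, 0.0, 1.0]]}
{'t': 0.1, 'qpos': array([-1.41668086e+00,  3.08958343e-01,  1.63507623e+00,  3.47921265e-06,
        1.19972646e+00, -6.97096056e-02]), 'dq': array([ 0.00242598, -0.0041043 , -0.00180285,  0.00110201,  0.00123471,
        0.00223569]), 'effort': array([-2.06881659e-04, -4.16408265e+01, -2.77644199e+01, -4.04223283e-05,
        4.04617647e-03,  2.39209953e-06]), 'eef_pos': array([ 138.57628686, -608.65858175,  230.1286825 ]), 'ee_rot': array([ 9.93743812e-01,  1.11678381e-01, -4.41234358e-05, -1.08329545e-03]), 'force': array([ 0.36753967, -0.05615639, -0.64781807]), 'moment': array([-0.01938368,  0.00234925, -0.00667078]), 'finger_force': 0.0, 'opening': 0.998415019263604}
```

View pics/side0.png

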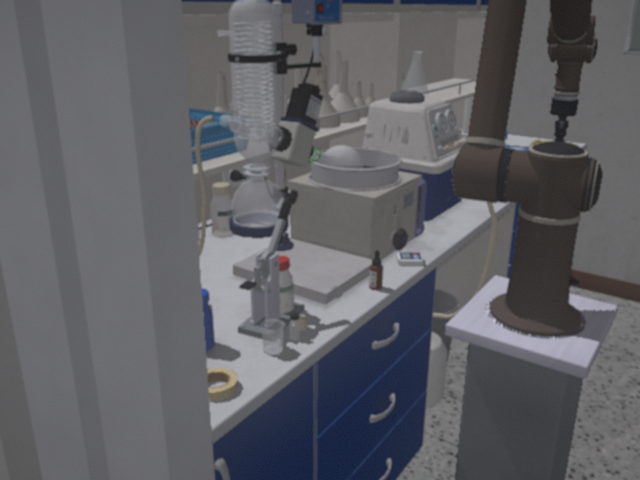

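View pics/top0.png

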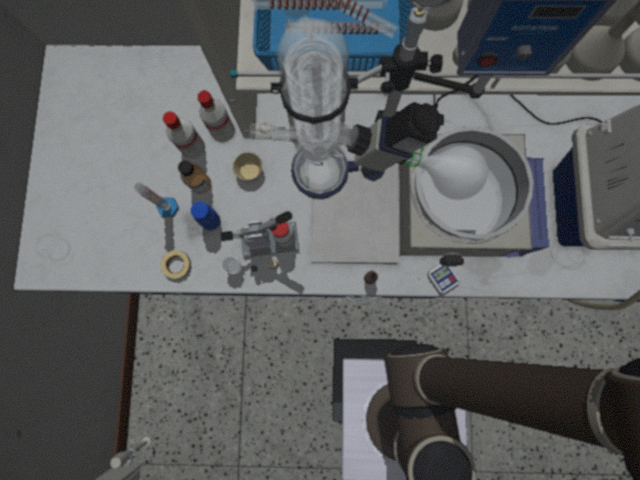

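Side view: the stand is at about (270,290), with the grip at (290,200), the tab at (247,285), the red-capped jar at (283,285) and the beaker at (273,340). Top view: the stand is at (262,238), with the tab at (227,236), the grip at (283,217) and the jar cap at (282,230).

Things that could be mistaken for the targets, by top-view pixel:
- **Jar:** the other red-capped jars at (172,120) and (207,98) and the blue one at (205,215) are not in the stand.
- **Black tab:** (227,236) could be confused with the black grip at (283,217).

I'll crop in closer.

```bash
python3 - <<'E'
from h import *
a=load('side0')['image'][180:360,200:340]; b=load('top0')['image'][190:290,200:320]
a=cv2.resize(a,None,fx=3.3,fy=3.3,interpolation=2)
b=cv2.resize(b,None,fx=6,fy=6,interpolation=2)
cv2.imwrite('pics/cs.png',a);cv2.imwrite('pics/ct.png',b)
f=load('top0')
for n,u,v in[('tab',227,236),('tab',225,237),('grip',285,216),('cap',282,230),('base rear',245,252),('table',200,270)]: print(n,pt(f,u,v).round(1))
f=load('side0')
for n,u,v in[('tab',247,285),('grip',292,196),('cap',283,262)]: print(n,pt(f,u,v).round(1))
E
```

```text
tab [455.5 456.8 128.5]
tab [452.3 460.9 131.7]
grip [477.6 298.8 262. ]
cap [471.6 318.8 134.3]
base rear [432.  431.8  16.9]
table [381.8 556.9   3.4]
tab [453.  462.8 129.3]
grip [608.  106.7 198.2]
cap [460.9 335.2 132.3]
```

View pics/cs.png

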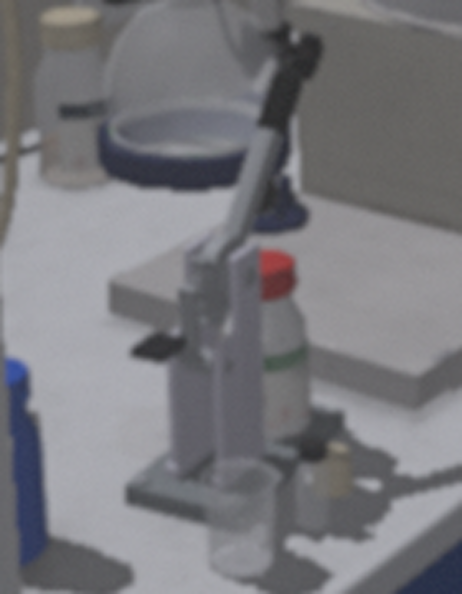

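View pics/ct.png

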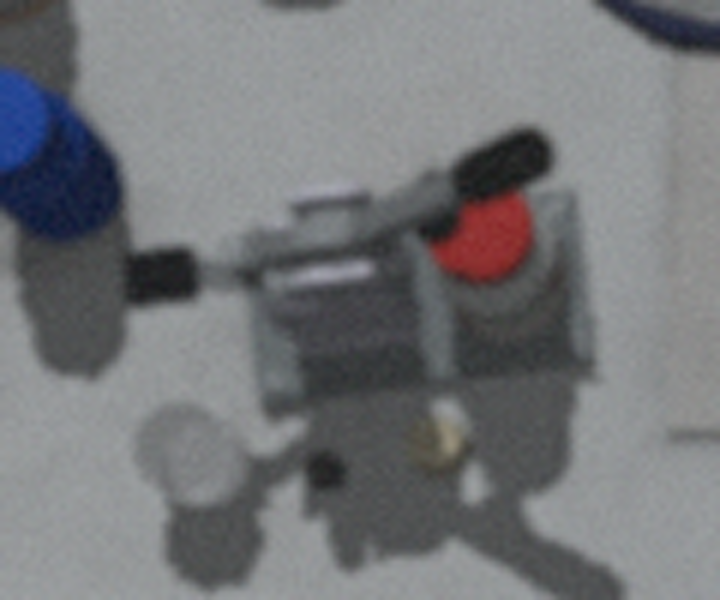

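The crops confirm the red-capped jar in the stand, the black tab at top-view (227,236) and the black grip at top-view (285,216). Next I'll fit the stand's axis.

```bash
python3 - <<'E'
from h import *
def ray(f,u,v,z):
    o=f['pose'][:3,3]; d=pt(f,u,v,1.)-o; return o+d*(z-o[2])/d[2]
f=load('top0'); s=load('side0')
tab=ray(f,227.1,235.8,130); cap=ray(f,280.5,229.2,132)
print('tab',tab,'cap',cap,np.linalg.norm(tab-cap))
# base corners z=14: crop coords
cs={'rl':(270,412),'fl':(592,375),'fr':(575,190),'rr':(243,235)}
C={k:ray(f,200+u/6,190+v/6,14) for k,(u,v) in cs.items()}
for k in C: print(k,C[k].round(1))
g=ray(f,285.3,216,240); print('grip~',g)
# cloud of black grip / tab
for n,(u0,u1,v0,v1),(z0,z1) in [('grip',(272,294,208,226),(180,290)),('tab',(220,234,230,242),(110,145)),('cap',(272,292,222,238),(120,140))]:
    P=np.array([pt(f,u,v) for u in range(u0,u1) for v in range(v0,v1) if f['z_map'][v,u]>0 and (f['image'][v,u].max()<75 or n=='cap' and f['image'][v,u,2]>120 and f['image'][v,u,1]<80)])
    P=P[(P[:,2]>z0)&(P[:,2]<z1)]; print(n,len(P),P.mean(0).round(1),P.min(0).round(1),P.max(0).round(1))
for n,u,v in [('tab side',200+160/3.3,180+346/3.3)]: print(n,ray(s,u,v,130))
E
```

```text
tab [455.73687088 456.20929904 130.        ] cap [474.01603401 322.9121291  132.        ] 134.5595158997227
rl [413.9 431.6  14. ]
fl [433.2 284.5  14. ]
fr [519.7 294.7  14. ]
rr [496.3 447.9  14. ]
grip~ [482.73143868 300.51647172 240.        ]
grip 144 [476.7 306.4 245.9] [467.9 286.8 203.8] [488.5 334.1 262.1]
tab 103 [455.9 459.2 131.2] [444.1 443.3 126.4] [465.8 475.  136.9]
cap 132 [473. 322. 133.] [455.7 304.3 122.8] [490.2 341.3 138.6]
tab side [450.09353396 461.6082821  130.        ]
```

```bash
python3 - <<'E'
from h import *
f=load('top0'); v,u=np.mgrid[0:480:2,0:640:2]; z=f['z_map'][v,u]; m=z>0
P=np.stack([(u-f['cx'])/f['fx']*z,-(v-f['cy'])/f['fy']*z,-z,np.ones_like(z)],-1)[m]@f['pose'].T
for y0 in range(-500,601,100):
    print(y0,[int(P[(P[:,1]>=y0)&(P[:,1]<y0+100)&(P[:,0]>=x0)&(P[:,0]<x0+50),2].max(initial=-999)) for x0 in range(300,650,50)])
s=arm.read_state(); from scipy.spatial.transform import Rotation as R
r=R.from_quat(s['ee_rot']); p=s['eef_pos']; print(r.as_matrix().round(3))
W=np.array([p,[230,-400,330],[370,-150,350],[410,150,350],[450,461,350]])
L=np.r_[0,np.cumsum(np.linalg.norm(np.diff(W,axis=0),axis=1))]; print(L)
t=np.arange(1,25)*L[-1]/24
for w in np.c_[[np.interp(t,L,W[:,i]) for i in range(3)]].T: print(r.inv().apply(w-p).round().tolist(), w.round())
E
```

```text
-500 [7, 6, 245, 309, 323, 329, 334]
-400 [5, 6, 206, 208, 207, 207, 205]
-300 [7, 7, 207, 265, 265, 265, 264]
-200 [20, 80, 265, 264, 276, 297, 764]
-100 [19, 21, 265, 265, 283, 683, 765]
0 [20, 99, 206, 209, 267, 478, 765]
100 [8, 80, 44, 45, 45, 664, 671]
200 [6, 6, 45, 261, 171, 675, 681]
300 [7, 60, 168, 261, 21, 464, 461]
400 [7, 63, 134, 171, 7, 6, 42]
500 [6, 27, 22, 87, 127, 95, 151]
600 [7, 24, 26, 5, 192, 195, 7]
[[ 0.975  0.222 -0.   ]
 [ 0.222 -0.975  0.002]
 [ 0.    -0.002 -1.   ]]
[   0.          248.73877688  535.9669092   838.62182821 1152.18362436]
[26.0, -35.0, -19.0] [ 156. -568.  249.]
[52.0, -71.0, -38.0] [ 174. -528.  269.]
[78.0, -106.0, -58.0] [ 192. -488.  288.]
[105.0, -142.0, -77.0] [ 209. -448.  307.]
[131.0, -177.0, -96.0] [ 227. -407.  327.]
[162.0, -212.0, -102.0] [ 249. -366.  333.]
[194.0, -248.0, -105.0] [ 273. -324.  336.]
[226.0, -284.0, -109.0] [ 296. -282.  339.]
[258.0, -319.0, -112.0] [ 319. -240.  343.]
[290.0, -355.0, -115.0] [ 343. -199.  346.]
[322.0, -390.0, -118.0] [ 366. -157.  349.]
[341.0, -434.0, -119.0] [ 375. -110.  350.]
[358.0, -479.0, -119.0] [382. -63. 350.]
[375.0, -524.0, -119.0] [388. -15. 350.]
[392.0, -569.0, -119.0] [394.  33. 350.]
[408.0, -614.0, -118.0] [401.  80. 350.]
[425.0, -659.0, -118.0] [407. 128. 350.]
[442.0, -704.0, -118.0] [413. 175. 350.]
[458.0, -749.0, -118.0] [419. 223. 350.]
[475.0, -794.0, -118.0] [426. 271. 350.]
[491.0, -839.0, -118.0] [432. 318. 350.]
[508.0, -884.0, -118.0] [438. 366. 350.]
[525.0, -929.0, -118.0] [444. 413. 350.]
[541.0, -974.0, -118.0] [450. 461. 350.]
```

play_rows --pt "26 -35 -19" --pt "52 -71 -38" --pt "78 -106 -58" --pt "105 -142 -77" --pt "131 -177 -96" --pt "162 -212 -102" --pt "194 -248 -105" --pt "226 -284 -109" --pt "258 -319 -112" --pt "290 -355 -115" --pt "322 -390 -118" --pt "322 -390 -118" --spin '[0, 0, 0, 0, 0, 0, 0, 0, 0, 0, 0, 0]' --hand 1

```text
t: 1.6
eef_pos: [367.0, -155.2, 349.2]
ee_rot: [0.993, 0.115, 0.0, -0.0]
force: [-0.5, -0.4, -0.7]
opening: 0.001
finger_force: 0.0
```

play_rows --pt "18 -48 0" --pt "36 -97 0" --pt "54 -146 0" --pt "72 -194 0" --pt "91 -243 0" --pt "109 -292 0" --pt "127 -340 0" --pt "146 -389 0" --pt "164 -438 0" --pt "182 -487 0" --pt "200 -535 0" --pt "219 -584 0" --spin '[0, 0, 0, 0, 0, 0, 1, 2, 3, 4, 5, 5]'

```text
t: 3.1
eef_pos: [451.1, 460.6, 348.5]
ee_rot: [0.998, 0.068, -0.0, 0.001]
force: [-0.2, -0.3, -0.1]
opening: 0.003
finger_force: 0.0
```

play_rows --pt "0 0 0" --pt "0 0 0" --pt "0 0 0" --spin '[0, 0, 0]'

```text
t: 3.48
eef_pos: [450.5, 458.7, 349.4]
ee_rot: [0.998, 0.067, 0.0, 0.0]
force: [1.0, -0.5, 0.1]
opening: -0.0
finger_force: 0.0
```

play_rows --pt "4 -2 30" --pt "4 -2 70" --pt "4 -2 110" --pt "4 -2 150" --pt "4 -2 180" --pt "4 -2 200" --pt "4 -2 200" --pt "4 -2 200" --spin '[0, 0, 0, 0, 0, 0, 0, 0]'

```text
t: 4.47
eef_pos: [454.8, 463.4, 151.0]
ee_rot: [0.998, 0.068, 0.001, -0.001]
force: [-0.3, 0.1, -0.3]
opening: 0.002
finger_force: 0.0
```

```bash
python3 - <<'E'
from h import *
s=grab('side','side1'); t=grab('top','top1')
st=arm.read_state();print(st['eef_pos'],st['force'],proj(s,st['eef_pos']))
a=cv2.resize(s['image'][180:330,190:330],None,fx=4,fy=4,interpolation=2)
b=cv2.resize(t['image'][180:280,190:320],None,fx=3,fy=6,interpolation=2)
cv2.imwrite('pics/c1.png',cv2.hconcat([a[:600],b[:600,:230]]) if 0 else a)
E
```

```text
[454.86539881 463.79043866 151.42360136] [-1.14147788  0.0101228   0.82067732] (np.float64(245.53785587585537), np.float64(274.89780661816616))
```

View pics/c1.png

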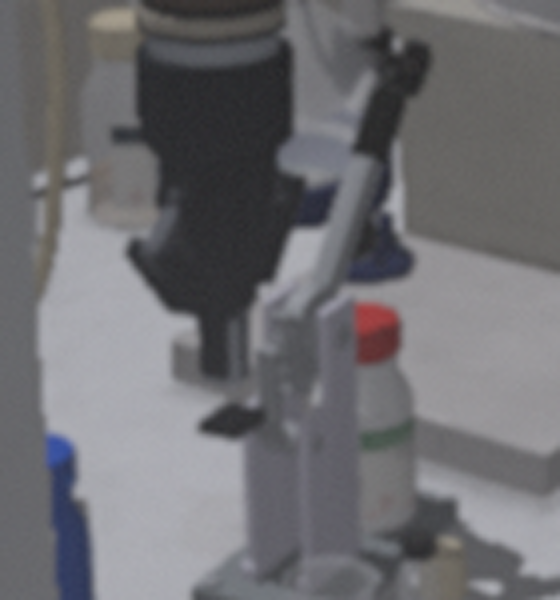

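The fingertips (crop 225,375) are directly over the tab (crop 235,418), slightly to its rear and clear of the upright. I'll press now.

play_rows --pt "0 0 8" --pt "0 0 14" --pt "0 0 19" --pt "0 0 22" --pt "0 -1 25" --pt "0 -1 28" --pt "0 -1 28" --spin '[0, 0, 0, 0, 0, 0, 0]'

```text
t: 5.45
eef_pos: [454.1, 464.6, 121.7]
ee_rot: [0.998, 0.068, 0.001, -0.001]
force: [0.5, 3.1, 3.2]
opening: -0.001
finger_force: 1.9
```

play_rows --pt "0 -1 2" --pt "0 -2 4" --pt "0 -3 6" --pt "0 -3 8" --pt "0 -4 9" --pt "0 -4 9" --spin '[0, 0, 0, 0, 0, 0]'

```text
t: 6.2
eef_pos: [453.4, 467.7, 112.5]
ee_rot: [0.998, 0.068, 0.0, 0.0]
force: [0.1, 3.4, 4.2]
opening: -0.002
finger_force: 2.5
```

play_rows --pt "0 0 1" --pt "0 0 2" --pt "0 -1 2" --pt "0 -1 2" --spin '[0, 0, 0, 0]'

```text
t: 6.7
eef_pos: [453.5, 467.9, 111.9]
ee_rot: [0.998, 0.068, 0.0, 0.001]
force: [-1.6, 0.1, 11.1]
opening: -0.004
finger_force: 5.0
```

The force rose to 11 N, so the pawl is at its stop. Next I lift off and move over the grip.

play_rows --pt "0 0 -20" --pt "0 0 -60" --pt "0 0 -110" --pt "0 0 -160" --pt "0 0 -205" --pt "0 30 -210" --pt "0 75 -210" --pt "1 120 -210" --pt "1 148 -210" --pt "1 148 -190" --pt "1 148 -160" --pt "1 148 -160" --spin '[0, 0, 0, 0, 0, 0, 0, 0, 0, 0, 0, 0]'

```text
t: 8.2
eef_pos: [471.2, 319.8, 266.6]
ee_rot: [0.998, 0.068, -0.004, 0.003]
force: [0.2, -0.3, -0.4]
opening: 0.005
finger_force: 0.0
```

```bash
python3 - <<'E'
from h import *
s=grab('side','side2')
st=arm.read_state();print(st['eef_pos'],st['force'],proj(s,st['eef_pos']))
a=cv2.resize(s['image'][150:300,210:350],None,fx=4,fy=4,interpolation=2)
cv2.imwrite('pics/c2.png',a)
E
```

```text
[472.57294516 320.85524755 268.65738577] [ 0.73571688 -0.67950066  0.85222742] (np.float64(281.7070678871788), np.float64(199.50763520473902))
```

View pics/c2.png

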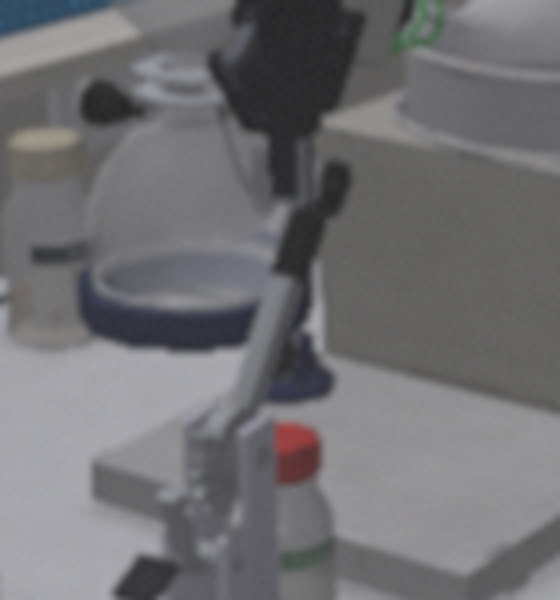

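The tab is visibly down (crop 145,578), and the fingertips (crop 290,195) stand just above and behind the grip's end (crop 340,180). I'll start the push gently.

play_rows --pt "1 0 10" --pt "1 0 17" --pt "1 0 22" --pt "1 3 25" --pt "1 6 28" --pt "1 9 31" --pt "1 9 31" --spin '[0, 0, 0, 0, 0, 0, 0]'

```text
t: 9.12
eef_pos: [476.5, 313.7, 240.0]
ee_rot: [0.998, 0.068, 0.0, -0.0]
force: [-0.6, 1.4, 4.8]
opening: -0.001
finger_force: 2.0
```

play_rows --pt "-1 4 4" --pt "-1 9 9" --pt "-1 14 14" --pt "-1 18 20" --pt "-1 22 25" --pt "-1 25 30" --pt "-1 28 35" --pt "-1 31 41" --pt "-1 34 47" --pt "-1 36 52" --pt "-1 36 52" --spin '[0, 0, 0, 0, 0, 0, 0, 0, 0, 0, 0]'

```text
t: 10.5
eef_pos: [481.1, 277.3, 187.3]
ee_rot: [0.998, 0.068, 0.001, 0.0]
force: [1.3, 0.6, 2.2]
opening: -0.003
finger_force: 1.2
```

play_rows --pt "0 2 6" --pt "0 3 11" --pt "0 4 16" --pt "0 5 20" --pt "0 5 23" --pt "0 6 26" --pt "0 6 26" --spin '[0, 0, 0, 0, 0, 0, 0]'

```text
t: 11.38
eef_pos: [481.0, 271.8, 161.1]
ee_rot: [0.998, 0.068, 0.0, 0.0]
force: [2.6, 0.5, 4.1]
opening: 0.002
finger_force: 1.6
```

play_rows --pt "0 0 1" --pt "0 0 2" --pt "0 0 3" --pt "0 0 3" --spin '[0, 0, 0, 0]'

```text
t: 11.88
eef_pos: [481.1, 271.6, 158.3]
ee_rot: [0.998, 0.068, 0.0, 0.0]
force: [2.3, -2.8, 5.6]
opening: -0.001
finger_force: 2.5
```

play_rows --pt "0 0 1" --pt "0 0 2" --pt "0 0 2" --spin '[0, 0, 0]'

```text
t: 12.25
eef_pos: [481.2, 271.6, 157.9]
ee_rot: [0.998, 0.068, 0.0, 0.0]
force: [-1.2, -4.0, 13.0]
opening: 0.0
finger_force: 6.3
```

The force rose to 13 N and z stopped at 158, so the pad is bearing on the cap. I'll back off and check.

play_rows --pt "0 0 -10" --pt "0 0 -40" --pt "0 0 -80" --pt "0 0 -120" --pt "0 0 -150" --pt "0 0 -150" --pt "0 0 -150" --spin '[0, 0, 0, 0, 0, 0, 0]'

```text
t: 13.12
eef_pos: [479.5, 271.6, 304.2]
ee_rot: [0.998, 0.068, -0.002, 0.0]
force: [0.6, 0.0, -0.2]
opening: 0.001
finger_force: 0.0
```

```bash
python3 - <<'E'
from h import *
s=grab('side','side3')
st=arm.read_state();print(st['eef_pos'],st['force'])
cv2.imwrite('pics/c3.png',cv2.resize(s['image'][200:350,210:350],None,fx=4,fy=4,interpolation=2))
E
```

```text
[479.35793171 271.44522794 303.71081183] [-0.93882979  0.37818079 -0.83366645]
```

View pics/c3.png

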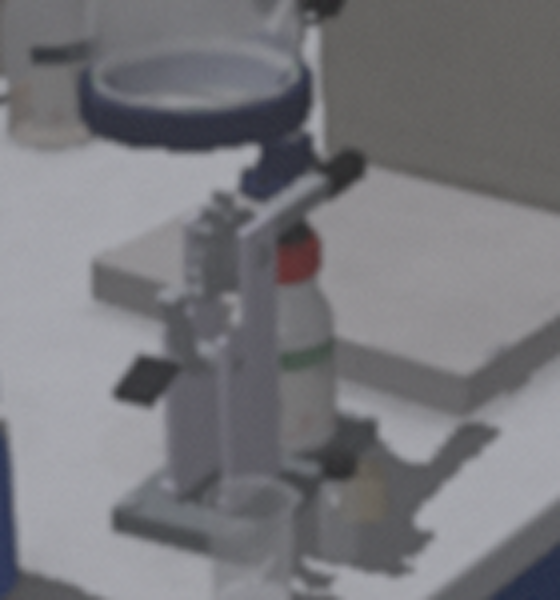

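The arm is level (grip at crop 345,170) with its pad on the red cap (crop 295,240). The tab is down (crop 145,380), and the jar, beaker, vial and stopper are still standing. I'll hand it in.

```bash
python3 -c "
from rig import arm
print(arm.job_done())"
```

```text
the job is handed in; nothing more can be done
None
```

I pressed the pawl tab down to its stop, then pushed the arm down until its pad rested on the jar's cap, backed the gripper clear and handed the job in at about 13 s; the last picture shows the jar and the things beside the stand still upright.

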